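Locate a gilding panel on two dowels and an end stop

TASK

Lay the small oblong gessoed panel flat on the plywood locating board, clear of the two steel dowels and the end stop. Then push its long side firmly but gently home against both dowels, and after that slide it along the dowels until its end is pressed firmly home on the end-stop screw, its little sprung nose pushed flush; leave it there, flat, still touching the stop and the dowels. The gesso edges chip easily, so never press or knock them hard, and do not disturb the other things on the bench.

Things in the scene. Friction and masses are not known exactly. Their poses are not given: they have to be found in the camera images.
- panel: the workpiece: oblong panel, white gesso sides, red and gilded face, 50 mm (its x) by 150 mm (its y) by 18 mm thick, 0.10 to 0.21 kg, lying face up on the bench, gripped across its 50 mm width; origin at the centre of its underside, z up. Half a turn makes no difference. Its edges chip if a dowel or the stop presses on them with more than 16 N
- jig: locating board fixed to the bench: plywood 180 (its x) by 290 (its y) by 12 mm, origin at the centre of its underside, z up; x points away from the robot within 20 degrees. The panel lies along board y. Pushed along +x it meets both dowels (its centre then at x = 24 mm), then slid along +y, the stop. It covers both dowels, still clear of the stop, with its centre at y = -13 to 0 mm
- dowel_rear: upright steel dowel, 12 mm diameter, standing 14 mm above the board, fixed in it at x = 55, y = -52 mm of the board; origin at the centre of its foot, on the board's upper face. A firm seat presses on it with at least 1 N
- dowel_front: the same dowel at x = 55, y = +52 mm of the board, the one nearer the end stop. A firm seat presses on it with at least 1 N, at the same time as on the rear one; friction may hold a panel that is pushed at mid-length askew on one dowel only, until it is rubbed to and fro a little along the dowels
- end_stop: fixed dark wooden block 50 x 24 x 24 mm on the board, origin at the centre of its underside, at x = 24, y = 121 mm of the board. A 12 mm stop screw, 9 mm above the board, stands out of its -y face; its setting is not measured: the end lies at y = 80 to 92 mm and is rigid. A weak brass nose (under 0.2 N) stands 2 mm out of it and is pushed flush. A firm seat presses with at least 1.5 N
- brush: loose bystander: brush about 170 mm long, lying beside the panel; origin at its underside (centre), must stay where it is
- burnisher: loose bystander: burnisher with a square wooden handle and stone tip, about 130 mm long, lying near one end of the panel; origin at its underside (centre), must stay where it is
- sanding_block: loose bystander: cork block 30 x 50 x 22 mm standing on the board's corner that is on the robot's side and towards the end stop; origin at its underside (centre), must stay where it is
- pot: loose bystander: earthenware pot, 90 mm wide, 75 mm high, behind the work; origin at its underside (centre), must stay where it is
- jar: loose bystander: glass jar with a lid, 56 mm wide, 75 mm high, on the robot's side of the work; origin at its underside (centre), must stay where it is
- sample: loose bystander: larger square gilded panel 120 x 120 x 20 mm, not to be used; origin at its underside (centre), must stay where it is
- batten: loose bystander: dark wooden strip 22 x 200 x 16 mm; origin at its underside (centre), must stay where it is
There are look-alikes about, which are no part of the job. Leave any blue or turquoise look-alike of the panel alone.

How it is judged:
By the outcome, as a careful person would: the job done as asked, in the order asked, and still so for the second after the job is handed in, with the robot touching nothing.
It also fails if it takes over 72 s, if anything falls off the work surface, if the arm or the gripper's body presses on something with over 40 N, if the wrist force passes 120 N, or if a joint passes its speed limit or range.

ROBOT

A 6-joint arm with a two-finger parallel gripper is mounted at the origin on the work surface. World frame = base frame: x ahead of the robot, y to its left, z up, the work surface at z = 0. Lengths are in m, angles in degrees, forces in N, time in s.
With the tool pointing down it reaches from about 0.35 to 0.875 m from the base axis. Payload 4.2 kg.
Tool frame: the origin (TCP) lies on the centre line of the jaws, within the pads' length; the fingertips stand 19 mm ahead of it and the grasp point (between the pads) is the TCP; z points along the fingers, y is the line along which they close (so a half turn about z gives the same grasp; the last joint's range is limited). The gripper opens to 87 mm and grips with 3 to 60 N. Pads are 19 mm wide; open, the fingers measure 117 mm over their backs; the gripper's body (75 mm by 190 mm) begins 51 mm behind the grasp point.
Start: joints at [-51.131, 22.042, 0.453, 0, -68.411, -14.817], TCP at [0.255, -0.571, 0.242] pointing down, gripper open.
Joint ranges: [-179.83, 179.83], [-69.29, 118.12], [-61.27, 80.66], [-181.25, 117.63], [-171.15, -9.14], [-177.46, 177.46]. Speed limits (degrees/s): [159.86, 159.86, 180, 180, 180, 180].

INTERFACE

Orientations are given as a 3x3 rotation matrix whose columns are the frame's x, y, z axes.
In Python, from station import sense, capture, finish_job, search_frame, masks_of gives the robot as it stands.
- The arm moves only by the tool drive_tool, never from a script. Its argument "rows" is a list of rows, each a list of 7 numbers: the opening in per cent of the stroke, from 0 (shut) to 100 (fully open), then the shift along the world's x, y, z in mm, then the turn, a rotation vector about the world's x, y, z in rad. In form: [[fingers, dx, dy, dz, wx, wy, wz], ...]. A call has 1 to 5 rows; each row shifts and turns the commanded pose from where the row before left it; what a row does not reach is not made up. A row lasts 1/12 s, in which the tool goes at most 41.7 mm and 7.16 degrees, less where a joint would pass 70% of its speed; a pose out of reach is approached as far as the arm can. A call is refused whole if a number of a shift passes 41.7 or a number of a turn 0.125, either way. A call with a gripper value outside its range is refused whole. The fingers move at their own pace and stop on an object; the grip force is fixed at half the most. Time passes only in rows, so rows that do not move let the fingers close. It gives the time, the measured TCP pose, the force, the opening and the grip force at its end, in the units of the state.
- sense(): the state, without advancing time (a new reading comes with each control period).
- capture(name): name is "scene" or "top" or "wrist"; returns a dict with "frame" (480x640x3 uint8, red, green, blue), "z_map" (480x640 float32, m along the optical axis (not along the pixel's ray), 0 where there is no reading), "fx", "fy", "cx", "cy" (pixels), "R" (3x3) and "t" (3): a world point X has camera coordinates R X + t; the wrist camera has in their place "T_tool_cam" (4x4, takes a point from camera to tool coordinates, whose origin is the TCP and whose axes are the flange's). Camera axes: x right, y down, z forward; pixel columns grow to the right and rows downward; lengths in m; the calibration is good to about 2 mm. The wrist camera is an equidistant fisheye: a pixel r from the principal point sees the ray r / f radians off the axis. A picture is of the moment at which its call begins: read the wrist's pose just before it.
- finish_job(): hands the job in; it is judged then, once.
Trained networks look in a picture, given as the dict that the camera call returned (one of the last four; its "shot" number tells which), for a name from the list of things; names that differ only in an ending like _2 or _b are one class to them, and where a whole thing is asked for, a point or a joint stands for the part that bears it (a point fixed in the world has none). Each returns a list of dicts, best first, with "p" (0 to 1); they miss things now and then, are a little off and sometimes report something else, mostly with a low value. They report only what shows in the picture. A call takes as long as a camera call. They do not tell look-alikes from the thing itself.
- search_frame(label, picture): "xy" ([column, row] in pixels, amid what is visible of it).
- masks_of(label, picture): "region" (480x640 bool, what is visible of it) and "xy" ([column, row] in pixels, amid what is visible of it).
The state is a dict: "time_s": time; "joints": joint angles; "joint_velocities": joint speeds; "effort": joint torques, N m; "tcp_pos": TCP position; "ee_rot": TCP orientation; "wrist_force": force on the tool from outside, world axes, zero at the start; "moment": the same for the moment, N m; "gripper_width": opening from 0.0 (shut) to 1.0 (fully open); "gripper_force": force on a finger pad.
Only numpy, scipy, OpenCV 4.12 (cv2) and the standard library are available. Lean on these libraries where they do the work, as an engineer would, in place of code of your own. Each camera call takes 0.05 s, during which the arm holds its last target. There are 200 camera calls.

## Working session

There is one attempt and no reset: what is moved stays moved. The work goes in short steps, Python scripts to look and compute and a tool call to move; the robot and the scene stay as the last step left them, time stands still between calls to the robot, and variables do not carry over. Pictures are saved under pics/ and viewed, at most 10 in all, crops included, and the job is handed in when it is done.

Besides the shell and the picture viewer there is one more tool, called by a JSON object that holds its "op" and its "data". drive_tool: Moves the arm, as the interface text tells. Its arguments: {"type":"object","properties":{"rows":{"type":"array"}},"required":["rows"]}

```bash
mkdir -p pics; ls
python3 - <<'E'
from station import *
import cv2,pickle,numpy as np
s=sense();print({k:np.round(v,3).tolist() for k,v in s.items()})
for n in["top","scene"]:
    c=capture(n);pickle.dump(c,open(n+".pkl","wb"));cv2.imwrite(f"pics/{n}0.png",c["frame"][:,:,::-1])
    for l in["panel","jig","dowel_rear","end_stop","sanding_block"]:
        try: print(n,l,[(np.round(d["xy"]).tolist(),round(d["p"],2)) for d in search_frame(l,c)])
        except Exception as e: print(e)
E
```

```text
pics
{'time_s': 0.0, 'joints': [-51.132, 22.09, 0.378, -0.031, -68.412, -14.816], 'joint_velocities': [-0.019, -0.038, 0.111, -0.042, 0.027, 0.125], 'effort': [-0.001, -39.066, 18.74, 4.22, 0.011, -0.0], 'tcp_pos': [0.255, -0.57, 0.24], 'ee_rot': [[-0.913, -0.407, -0.001], [-0.407, 0.913, 0.002], [0.0, 0.002, -1.0]], 'wrist_force': [0.658, -0.394, -0.46], 'moment': [-0.038, 0.05, 0.006], 'gripper_force': 0.0, 'gripper_width': 0.998}
top panel [([138.0, 166.0], 0.98), ([178.0, 257.0], 0.92), ([463.0, 347.0], 0.88), ([270.0, 244.0], 0.71), ([247.0, 151.0], 0.35), ([408.0, 210.0], 0.16)]
top jig [([468.0, 231.0], 0.92), ([327.0, 236.0], 0.66)]
top dowel_rear [([217.0, 351.0], 0.72), ([362.0, 302.0], 0.37)]
top end_stop [([407.0, 211.0], 0.61)]
top sanding_block [([408.0, 257.0], 0.77)]
scene panel [([297.0, 158.0], 0.92), ([358.0, 274.0], 0.71), ([409.0, 398.0], 0.61), ([330.0, 200.0], 0.59), ([429.0, 311.0], 0.55)]
scene jig [([234.0, 202.0], 0.68)]
scene dowel_rear []
scene end_stop [([258.0, 220.0], 0.82)]
scene sanding_block [([280.0, 202.0], 0.57), ([331.0, 205.0], 0.21)]
```

View pics/top0.png

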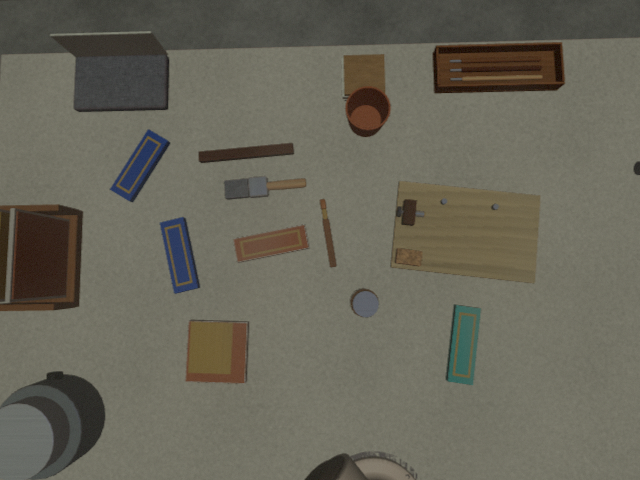

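View pics/scene0.png

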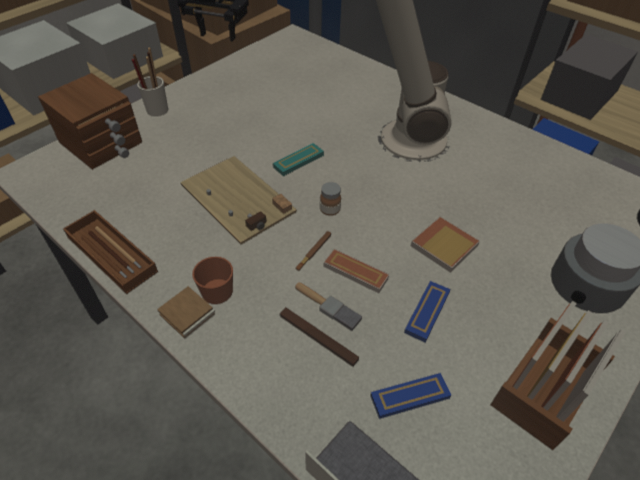

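Candidates for the panel in the top view are blue (140,166), blue (179,256), turquoise (464,344), red (271,244), and the square sample (218,351). Only the red oblong at (271,244) fits "red and gilded face, oblong"; I'll confirm it in a crop while measuring.

```bash
cat > h.py <<'E'
import numpy as np,cv2,pickle
def world(c):
    v,u=np.mgrid[:480,:640];z=c["z_map"].astype(float)
    P=np.stack([(u-c["cx"])/c["fx"]*z,(v-c["cy"])/c["fy"]*z,z],-1)
    return (P-c["t"])@c["R"]
def topix(c,X):
    q=np.asarray(X)@c["R"].T+c["t"];return np.stack([q[...,0]/q[...,2]*c["fx"]+c["cx"],q[...,1]/q[...,2]*c["fy"]+c["cy"]],-1)
E
python3 - <<'E'
from h import *
from station import *
c=capture("top");W=world(c);c0=c
cam=-c["R"].T@c["t"];print("cam",cam.round(3),"fx",c["fx"])
def plane(u,v,z):
    d=np.array([(u-c["cx"])/c["fx"],(v-c["cy"])/c["fy"],1])@c["R"];return cam+d*(z-cam[2])/d[2]
for l,z,near in[("panel",.018,(270,244)),("jig",.012,(468,231)),("burnisher",.01,(328,235)),("brush",.01,(265,188)),("jar",.075,(365,303)),("sanding_block",.034,(408,257)),("end_stop",.036,(408,211))]:
    m=[d for d in masks_of(l,c) if np.hypot(*(np.array(d["xy"])-near))<30]
    if not m: print(l,"none");continue
    m=m[0]["region"];ct=max(cv2.findContours(m.astype(np.uint8),0,2)[0],key=cv2.contourArea)
    P=np.array([plane(u,v,z)[:2] for u,v in ct[:,0]])
    r=cv2.minAreaRect((P*1000).astype(np.float32));b=cv2.boxPoints(r)
    print(l,np.round(r[0],1),np.round(r[1],1),round(r[2],2),"box",b.round().tolist(),"z",np.round(np.percentile(W[m][:,2],[10,50,90]),3))
for n,u,v,z in[("dowF",444,202,.026),("dowR",494,207,.026),("screw",420,213,.021)]: print(n,plane(u,v,z).round(4))
f=c["frame"][:,:,::-1]
a=cv2.resize(f[160:300,215:345],None,fx=3,fy=3,interpolation=2);b=cv2.resize(f[175:290,385:545],None,fx=3,fy=3,interpolation=2)
b=cv2.copyMakeBorder(b,0,a.shape[0]-b.shape[0],0,0,0) 
o=np.hstack([a,b])[:, :];cv2.imwrite("pics/crop1.png",cv2.resize(o,(800,int(800*o.shape[0]/o.shape[1]))))
E
```

```text
cam [0.459 0.067 0.931] fx 449.2403188204319
panel [523.2 197.2] [ 53.  153.2] 9.94 box [[484.0, 268.0], [510.0, 117.0], [562.0, 126.0], [536.0, 277.0]] z [0.016 0.018 0.021]
jig [ 541.8 -199.7] [294.4 183.1] 82.7 box [[432.0, -334.0], [614.0, -357.0], [651.0, -65.0], [470.0, -42.0]] z [0.01  0.012 0.015]
burnisher [542.7  81. ] [138.7  14.6] 8.61 box [[473.0, 78.0], [475.0, 63.0], [612.0, 84.0], [610.0, 99.0]] z [0.011 0.013 0.016]
brush [642.7 211.3] [ 43.7 171.6] 4.68 box [[614.0, 295.0], [628.0, 124.0], [671.0, 128.0], [657.0, 299.0]] z [0.014 0.018 0.021]
jar [404.9  13.8] [54.5 52. ] 89.23 box [[378.0, -13.0], [431.0, -14.0], [431.0, 41.0], [379.0, 41.0]] z [0.043 0.075 0.077]
sanding_block [490.  -78.1] [52.4 30.9] 81.46 box [[471.0, -102.0], [501.0, -106.0], [509.0, -54.0], [479.0, -50.0]] z [0.031 0.034 0.036]
end_stop [579.2 -82.6] [46.1 48.8] 37.6 box [[546.0, -77.0], [576.0, -116.0], [612.0, -88.0], [583.0, -49.0]] z [0.022 0.035 0.037]
dowF [ 0.5997 -0.1566  0.026 ]
dowR [ 0.5877 -0.2563  0.026 ]
screw [ 0.5788 -0.1084  0.021 ]
```

View pics/crop1.png

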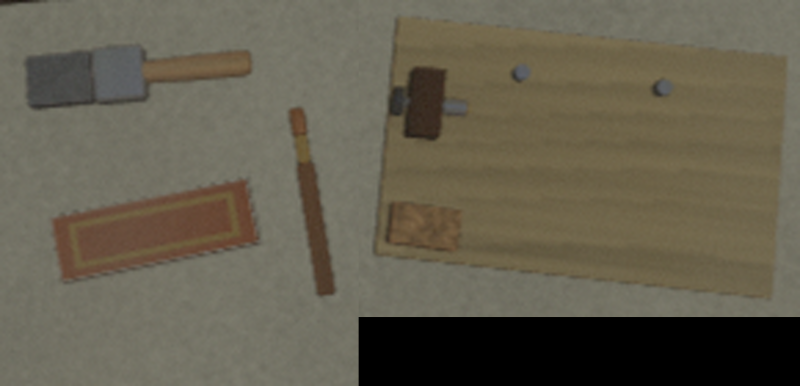

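The crop confirms the red-and-gilt oblong, lying with the brush above it and the burnisher at its right end. On the board: dowels at crop (520,72) and (663,88), the stop and its screw at (428,105), and the cork at (425,226). I'm moving over the panel now.

{"op": "drive_tool", "data": {"rows": [[100,13.4,38.3,-3,0,0,0.066],[100,13.4,38.3,-3,0,0,0.066],[100,13.4,38.3,-3,0,0,0.066],[100,13.4,38.3,-3,0,0,0.066],[100,13.4,38.3,-3,0,0,0.066]]}}

```text
time_s: 1.42
tcp_pos: [0.3219, -0.3776, 0.2265]
ee_rot: [[-0.73, -0.683, 0.0], [-0.683, 0.73, -0.0], [-0.0, -0.0, -1.0]]
wrist_force: [1.4, 0.4, 1.1]
gripper_width: 1.001
gripper_force: 0.0
```

{"op": "drive_tool", "data": {"rows": [[100,13.4,38.3,-3,0,0,0.066],[100,13.4,38.3,-3,0,0,0.066],[100,13.4,38.3,-3,0,0,0.066],[100,13.4,38.3,-3,0,0,0.066],[100,13.4,38.3,-3,0,0,0.066]]}}

```text
time_s: 1.83
tcp_pos: [0.389, -0.1859, 0.2119]
ee_rot: [[-0.469, -0.883, 0.001], [-0.883, 0.469, -0.0], [-0.0, -0.001, -1.0]]
wrist_force: [1.1, -1.1, -0.4]
gripper_width: 1.0
gripper_force: 0.0
```

{"op": "drive_tool", "data": {"rows": [[100,13.4,38.3,-3,0,0,0.066],[100,13.4,38.3,-3,0,0,0.066],[100,13.4,38.3,-3,0,0,0.066],[100,13.4,38.3,-3,0,0,0.066],[100,13.4,38.3,-3,0,0,0.066]]}}

```text
time_s: 2.25
tcp_pos: [0.456, 0.0059, 0.1969]
ee_rot: [[-0.156, -0.988, 0.001], [-0.988, 0.156, 0.0], [-0.0, -0.001, -1.0]]
wrist_force: [0.5, 0.6, -0.2]
gripper_width: 0.998
gripper_force: 0.0
```

{"op": "drive_tool", "data": {"rows": [[100,13.4,38.3,-3,0,0,0.066],[100,13.4,38.3,-3,0,0,0.066],[100,13.4,38.3,-3,0,0,0.066],[100,13.4,38.3,-3,0,0,0.066],[100,13.4,38.3,-3,0,0,0.066]]}}

```text
time_s: 2.67
tcp_pos: [0.5231, 0.1974, 0.1816]
ee_rot: [[0.172, -0.985, 0.0], [-0.985, -0.172, 0.0], [-0.0, -0.001, -1.0]]
wrist_force: [0.9, -0.9, 0.1]
gripper_width: 1.004
gripper_force: 0.0
```

{"op": "drive_tool", "data": {"rows": [[100,0,0,0,0,0,0],[100,0,0,0,0,0,0],[100,0,0,0,0,0,0]]}}

```text
time_s: 2.92
tcp_pos: [0.5223, 0.1953, 0.1812]
ee_rot: [[0.168, -0.986, -0.001], [-0.986, -0.168, -0.001], [0.0, 0.001, -1.0]]
wrist_force: [-0.1, -0.3, -0.6]
gripper_width: 0.999
gripper_force: 0.0
```

Run:
```python
from h import *
from station import *
s=sense();p=np.array(s["tcp_pos"]);R=np.array(s["ee_rot"]);print(s["time_s"],p.round(4),R.round(3).tolist(),np.round(s["joints"],1),s["wrist_force"])
c=capture("wrist");print(c["fx"],c["cx"],c["cy"],np.round(c["T_tool_cam"],3).tolist());pickle.dump((s,c),open("w1.pkl","wb"))
cv2.imwrite("pics/w1.png",c["frame"][:,:,::-1])
```

```text
2.9167 [0.5223 0.1953 0.1812] [[0.168, -0.986, -0.001], [-0.986, -0.168, -0.001], [0.0, 0.001, -1.0]] [ 37.1  18.5 -14.1  -0.  -57.4 -27.4] [-0.10169203 -0.25143909 -0.55902446]
371.64829954431775 316.29840975775096 238.17584276340793 [[0.001, -0.963, -0.27, 0.074], [1.0, 0.0, 0.002, -0.0], [-0.002, -0.27, 0.963, -0.144], [0.0, 0.0, 0.0, 1.0]]
```

View pics/w1.png

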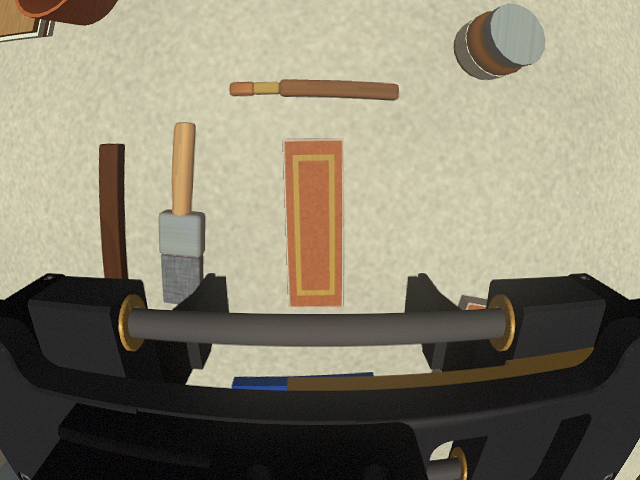

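The wrist view shows the panel at (315,222) between the fingers, with the brush to the left (183,250) and the burnisher across the top (315,90). I'm refining the panel pose from this picture.

```bash
cat >> h.py <<'E'
def wplane(s,c,uv,z):
    "fisheye pixel(s) -> world point on plane z"
    uv=np.asarray(uv,float);d=uv-[c["cx"],c["cy"]];r=np.hypot(d[:,0],d[:,1])/c["fx"]
    k=np.sin(r)/np.maximum(np.hypot(d[:,0],d[:,1]),1e-9)
    ray=np.c_[d*k[:,None],np.cos(r)]
    T=np.array(c["T_tool_cam"]);R=np.array(s["ee_rot"]);o=R@T[:3,3]+s["tcp_pos"];D=ray@(R@T[:3,:3]).T
    return o+D*((z-o[2])/D[:,2])[:,None]
E
python3 - <<'E'
from h import *
s,c=pickle.load(open("w1.pkl","rb"))
h=cv2.cvtColor(c["frame"],cv2.COLOR_RGB2HSV)
m=((h[...,0]<25)&(h[...,1]>90)).astype(np.uint8)
m[:120]=0;m[312:]=0;m[:,:270]=0;m[:,360:]=0
m=cv2.morphologyEx(m,cv2.MORPH_CLOSE,np.ones((3,3)))
ct=max(cv2.findContours(m,0,1)[0],key=cv2.contourArea)
x,y,w,hh=cv2.boundingRect(ct);print(x,y,w,hh)
P=wplane(s,c,ct[:,0],.018)[:,:2]*1000
r=cv2.minAreaRect(P.astype(np.float32));print(r)
t=np.array(s["ee_rot"])[:,1];print("closing angle",np.degrees(np.arctan2(-t[1],-t[0])))
E
```

```text
285 141 57 166
((523.4797973632812, 198.160888671875), (46.93251037597656, 147.0430450439453), 10.665943145751953)
closing angle 9.690916010158709
```

{"op": "drive_tool", "data": {"rows": [[100,1,2,-30,0,0,0.012],[100,0,0,-35,0,0,0],[100,0,0,-35,0,0,0],[100,0,0,-28,0,0,0],[100,0,0,-14,0,0,0]]}}

```text
time_s: 3.38
tcp_pos: [0.5216, 0.1945, 0.0366]
ee_rot: [[0.177, -0.984, -0.005], [-0.984, -0.177, -0.003], [0.002, 0.005, -1.0]]
wrist_force: [0.1, -0.5, 0.8]
gripper_width: 0.997
gripper_force: 0.0
```

{"op": "drive_tool", "data": {"rows": [[100,0,0,-10,0,0,0],[100,0,0,-4,0,0,0],[100,0,0,0,0,0,0],[100,0,0,0,0,0,0]]}}

```text
time_s: 3.72
tcp_pos: [0.5245, 0.1974, 0.0268]
ee_rot: [[0.18, -0.984, 0.002], [-0.984, -0.18, 0.001], [-0.001, -0.002, -1.0]]
wrist_force: [0.6, -0.2, 0.6]
gripper_width: 0.996
gripper_force: 0.0
```

{"op": "drive_tool", "data": {"rows": [[100,0,0,-3.5,0,0,0],[60,0,0,0,0,0,0],[50,0,0,0,0,0,0],[40,0,0,0,0,0,0],[40,0,0,0,0,0,0]]}}

```text
time_s: 4.13
tcp_pos: [0.5239, 0.1975, 0.0224]
ee_rot: [[0.18, -0.984, 0.001], [-0.984, -0.18, 0.0], [-0.0, -0.001, -1.0]]
wrist_force: [0.2, 0.7, -0.5]
gripper_width: 0.78
gripper_force: 0.0
```

{"op": "drive_tool", "data": {"rows": [[40,0,0,0,0,0,0],[40,0,0,0,0,0,0],[40,0,0,0,0,0,0]]}}

```text
time_s: 4.38
tcp_pos: [0.5237, 0.1973, 0.0221]
ee_rot: [[0.18, -0.984, 0.0], [-0.984, -0.18, 0.0], [-0.0, -0.0, -1.0]]
wrist_force: [0.3, -0.2, -0.0]
gripper_width: 0.573
gripper_force: 30.0
```

{"op": "drive_tool", "data": {"rows": [[40,0,0,10,0,0,0],[40,0,0,25,0,0,0],[40,0,0,30,0,0,0],[40,0,-10,25,0,0,0],[40,0,-20,0,0,0,0]]}}

```text
time_s: 4.8
tcp_pos: [0.5274, 0.1701, 0.1182]
ee_rot: [[0.184, -0.983, 0.011], [-0.983, -0.184, 0.006], [-0.003, -0.012, -1.0]]
wrist_force: [1.7, 0.2, -1.9]
gripper_width: 0.572
gripper_force: 30.0
```

{"op": "drive_tool", "data": {"rows": [[40,2,-33,0,0,0,-0.03],[40,2,-33,0,0,0,-0.03],[40,2,-33,0,0,0,-0.03],[40,2,-33,0,0,0,-0.03],[40,2,-33,0,0,0,-0.03]]}}

```text
time_s: 5.22
tcp_pos: [0.5333, 0.0008, 0.1126]
ee_rot: [[0.03, -1.0, -0.0], [-1.0, -0.03, 0.0], [-0.0, 0.0, -1.0]]
wrist_force: [0.4, 0.3, -1.2]
gripper_width: 0.571
gripper_force: 30.0
```

{"op": "drive_tool", "data": {"rows": [[40,2,-33,0,0,0,-0.03],[40,2,-33,0,0,0,-0.03],[40,2,-33,0,0,0,-0.03],[40,2,-33,0,0,0,-0.03],[40,2,-33,0,0,0,-0.03]]}}

```text
time_s: 5.63
tcp_pos: [0.5433, -0.1643, 0.1125]
ee_rot: [[-0.12, -0.993, -0.0], [-0.993, 0.12, 0.0], [-0.0, 0.0, -1.0]]
wrist_force: [0.3, 0.2, -2.3]
gripper_width: 0.568
gripper_force: 30.0
```

{"op": "drive_tool", "data": {"rows": [[40,3,-30,0,0,0,-0.005],[40,0,-16,0,0,0,0],[40,0,0,0,0,0,0],[40,0,0,0,0,0,0],[40,0,0,0,0,0,0]]}}

```text
time_s: 6.05
tcp_pos: [0.5463, -0.2083, 0.1121]
ee_rot: [[-0.124, -0.992, -0.001], [-0.992, 0.124, 0.0], [-0.0, 0.001, -1.0]]
wrist_force: [-0.1, 1.0, -0.7]
gripper_width: 0.576
gripper_force: 30.0
```

Run:
```python
from h import *
from station import *
s=sense();print(s["time_s"],np.round(s["tcp_pos"],4),np.round(s["joints"],1))
c=capture("wrist");pickle.dump((s,c),open("w2.pkl","wb"));cv2.imwrite("pics/w2.png",c["frame"][:,:,::-1])
```

```text
6.05 [ 0.5463 -0.2083  0.1121] [ -5.   25.2 -15.   -0.  -49.8  -2.1]
```

View pics/w2.png

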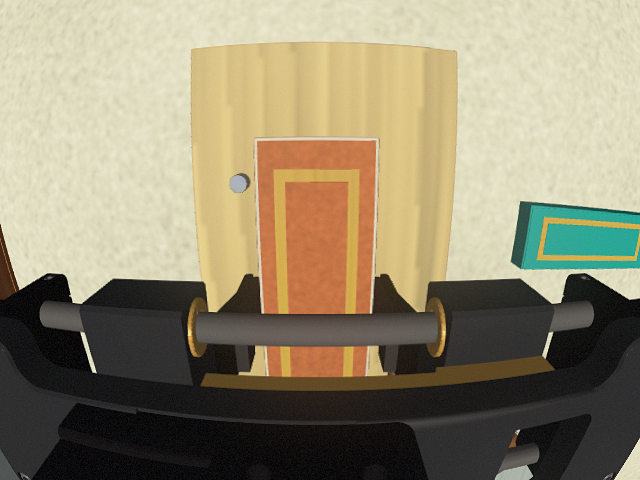

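The rear dowel's top is at (239,183), the board's rear corners are at (191,49) and (457,51), and the held panel's rear corners are at (256,138) and (378,138).

Run:
```python
from h import *
s,c=pickle.load(open("w2.pkl","rb"))
d=wplane(s,c,[(239,183)],.026)[0]*1000
b=wplane(s,c,[(191.5,49.5),(457,51),(205,270),(449,240)],.012)*1000
pn=wplane(s,c,[(256,138),(378,138),(262,270)],s["tcp_pos"][2]-.0221+.018)*1000
print(d.round(1),b.round(1).tolist(),pn.round(1).tolist())
v=b[0]-b[1];print("board yaw from end",np.degrees(np.arctan2(v[1],v[0])),np.hypot(*v[:2]));
for i,j in((2,0),(3,1)):
    v=b[i]-b[j];print("side yaw",np.degrees(np.arctan2(-v[0],v[1])))
a=np.radians(-7.2);X=np.array([np.cos(a),np.sin(a)]);Y=np.array([-np.sin(a),np.cos(a)])
print("origin from dowel",d[:2]-55*X+52*Y,"from end",(b[0]+b[1])[:2]/2+145*Y)
v=pn[0]-pn[1];print("panel yaw",np.degrees(np.arctan2(v[1],v[0])),"mid end",(pn[0]+pn[1])/2)
t=-np.array(s["ee_rot"])[:,1];print("tool",np.degrees(np.arctan2(t[1],t[0])),"panel centre",(pn[0]+pn[1])[:2]/2+75*Y)
```

```text
[ 588.9 -259.7   26. ] [[612.3, -354.7, 12.0], [434.5, -333.0, 12.0], [628.1, -200.3, 12.0], [451.7, -200.9, 12.0]] [[561.0, -284.6, 108.0], [513.0, -278.7, 108.0], [567.2, -229.6, 108.0]]
board yaw from end -6.946562569698513 179.0872852104089
side yaw -5.851266848007772
side yaw -7.4059428960720695
origin from dowel [ 540.82476936 -201.23185151] from end [ 541.59186935 -200.00360172]
panel yaw -7.059954405179567 mid end [ 537.01849724 -281.62726838  107.98505202]
tool -7.11070164095456 panel centre [ 546.41848975 -207.21866578]
```

{"op": "drive_tool", "data": {"rows": [[40,0,-1,-15,0,0,0],[40,0,-1,-25,0,0,0],[40,0,0,-20,0,0,0],[40,0,0,-8,0,0,0],[40,0,0,-4,0,0,0]]}}

```text
time_s: 6.52
tcp_pos: [0.546, -0.2096, 0.0387]
ee_rot: [[-0.122, -0.993, -0.003], [-0.993, 0.122, 0.0], [0.0, 0.003, -1.0]]
wrist_force: [-0.9, -0.1, -1.7]
gripper_width: 0.567
gripper_force: 30.0
```

{"op": "drive_tool", "data": {"rows": [[40,0,0,-2,0,0,0],[40,0,0,-1.5,0,0,0],[40,0,0,0,0,0,0],[40,0,0,0,0,0,0]]}}

```text
time_s: 6.85
tcp_pos: [0.5474, -0.2107, 0.0376]
ee_rot: [[-0.123, -0.992, 0.002], [-0.992, 0.123, -0.0], [0.0, -0.002, -1.0]]
wrist_force: [0.7, 0.2, -2.7]
gripper_width: 0.576
gripper_force: 30.0
```

{"op": "drive_tool", "data": {"rows": [[40,0,0,-1.5,0,0,0],[40,0,0,0,0,0,0]]}}

```text
time_s: 7.02
tcp_pos: [0.5469, -0.2108, 0.0355]
ee_rot: [[-0.124, -0.992, 0.001], [-0.992, 0.124, -0.0], [-0.0, -0.001, -1.0]]
wrist_force: [-0.2, 0.3, -1.2]
gripper_width: 0.57
gripper_force: 30.0
```

{"op": "drive_tool", "data": {"rows": [[40,0,0,-1,0,0,0],[40,0,0,0,0,0,0]]}}

```text
time_s: 7.18
tcp_pos: [0.5468, -0.2108, 0.0341]
ee_rot: [[-0.124, -0.992, 0.0], [-0.992, 0.124, -0.0], [-0.0, -0.0, -1.0]]
wrist_force: [-0.2, 0.4, -1.6]
gripper_width: 0.573
gripper_force: 30.0
```

{"op": "drive_tool", "data": {"rows": [[40,0,0,-0.7,0,0,0],[40,0,0,0,0,0,0]]}}

```text
time_s: 7.35
tcp_pos: [0.5468, -0.2108, 0.0341]
ee_rot: [[-0.124, -0.992, 0.0], [-0.992, 0.124, -0.0], [0.0, -0.0, -1.0]]
wrist_force: [-1.1, 2.3, 3.6]
gripper_width: 0.571
gripper_force: 30.0
```

{"op": "drive_tool", "data": {"rows": [[66,0,0,0,0,0,0],[66,0,0,0,0,0,0],[66,0,0,1.2,0,0,0],[66,0,0,0,0,0,0],[66,0,0,0,0,0,0]]}}

```text
time_s: 7.77
tcp_pos: [0.5469, -0.2107, 0.0345]
ee_rot: [[-0.124, -0.992, 0.0], [-0.992, 0.124, -0.0], [0.0, -0.0, -1.0]]
wrist_force: [0.1, -0.5, 0.4]
gripper_width: 0.654
gripper_force: 0.0
```

{"op": "drive_tool", "data": {"rows": [[40,0,0,0,0,0,0],[40,0,0,0,0,0,0],[40,0,0,0,0,0,0],[40,0,0,0,0,0,0],[40,0,0,0,0,0,0]]}}

```text
time_s: 8.18
tcp_pos: [0.5467, -0.2107, 0.0345]
ee_rot: [[-0.124, -0.992, -0.0], [-0.992, 0.124, 0.0], [-0.0, 0.0, -1.0]]
wrist_force: [0.6, -0.3, 0.5]
gripper_width: 0.57
gripper_force: 30.0
```

{"op": "drive_tool", "data": {"rows": [[40,3,-0.4,0,0,0,0],[40,4,-0.5,0,0,0,0],[40,4,-0.5,0,0,0,0],[40,2,-0.2,0,0,0,0],[40,0,0,0,0,0,0]]}}

```text
time_s: 8.6
tcp_pos: [0.5606, -0.2124, 0.0345]
ee_rot: [[-0.123, -0.992, 0.001], [-0.992, 0.123, -0.0], [0.0, -0.001, -1.0]]
wrist_force: [-0.4, -0.3, 0.2]
gripper_width: 0.572
gripper_force: 30.0
```

{"op": "drive_tool", "data": {"rows": [[40,0.5,-0.06,0,0,0,0],[40,0.5,-0.06,0,0,0,0],[40,0,0,0,0,0,0]]}}

```text
time_s: 8.85
tcp_pos: [0.5607, -0.2124, 0.0345]
ee_rot: [[-0.124, -0.992, -0.0], [-0.992, 0.124, 0.0], [0.0, 0.0, -1.0]]
wrist_force: [-1.3, 0.2, -0.3]
gripper_width: 0.577
gripper_force: 30.0
```

{"op": "drive_tool", "data": {"rows": [[40,0.5,-0.06,0,0,0,0],[40,0.5,-0.06,0,0,0,0],[40,0,0,0,0,0,0]]}}

```text
time_s: 9.1
tcp_pos: [0.5618, -0.2125, 0.0345]
ee_rot: [[-0.124, -0.992, 0.0], [-0.992, 0.124, 0.0], [-0.0, -0.0, -1.0]]
wrist_force: [0.1, -0.3, 0.2]
gripper_width: 0.573
gripper_force: 30.0
```

```bash
cat > st.py <<'E'
from station import sense
import numpy as np
s=sense();a=np.radians(-7.0);X=np.array([np.cos(a),np.sin(a)]);Y=np.array([-np.sin(a),np.cos(a)])
p=np.array(s["tcp_pos"])*1000;q=p[:2]-[541.2,-200.6];f=np.array(s["wrist_force"]);t=-np.array(s["ee_rot"])[:,1]
print("t",s["time_s"],"board",np.round([q@X,q@Y,p[2]],2),"F",np.round([f[:2]@X,f[:2]@Y,f[2]],2),"M",np.round(s["moment"],3),"yaw",np.degrees(np.arctan2(t[1],t[0])).round(2))
E
python3 st.py
```

```text
t 9.1 board [21.93 -9.3  34.46] F [ 0.13 -0.26  0.22] M [ 0.043  0.288 -0.033] yaw -7.11
```

{"op": "drive_tool", "data": {"rows": [[40,0.5,-0.06,0,0,0,0],[40,0,0,0,0,0,0]]}}

```text
time_s: 9.27
tcp_pos: [0.5624, -0.2126, 0.0345]
ee_rot: [[-0.124, -0.992, 0.0], [-0.992, 0.124, 0.0], [-0.0, -0.0, -1.0]]
wrist_force: [-0.7, -0.8, -1.2]
gripper_width: 0.573
gripper_force: 30.0
```

{"op": "drive_tool", "data": {"rows": [[40,0.5,-0.06,0,0,0,0],[40,0,0,0,0,0,0]]}}

```text
time_s: 9.43
tcp_pos: [0.563, -0.2127, 0.0345]
ee_rot: [[-0.124, -0.992, 0.0], [-0.992, 0.124, 0.0], [-0.0, -0.0, -1.0]]
wrist_force: [-0.3, -0.9, -1.8]
gripper_width: 0.569
gripper_force: 30.0
```

```bash
python3 st.py
```

```text
t 9.4333 board [23.06 -9.32 34.49] F [-0.15 -0.95 -1.77] M [0.009 0.23  0.033] yaw -7.1
```

{"op": "drive_tool", "data": {"rows": [[40,0.5,-0.06,0,0,0,0],[40,0,0,0,0,0,0]]}}

```text
time_s: 9.6
tcp_pos: [0.5635, -0.2127, 0.0345]
ee_rot: [[-0.124, -0.992, 0.0], [-0.992, 0.124, -0.0], [-0.0, -0.0, -1.0]]
wrist_force: [-0.5, 0.3, -1.5]
gripper_width: 0.569
gripper_force: 30.0
```

{"op": "drive_tool", "data": {"rows": [[40,0.5,-0.06,0,0,0,0],[40,0,0,0,0,0,0]]}}

```text
time_s: 9.77
tcp_pos: [0.5639, -0.2128, 0.0345]
ee_rot: [[-0.124, -0.992, 0.0], [-0.992, 0.124, 0.0], [-0.0, -0.0, -1.0]]
wrist_force: [-0.5, 0.0, -2.1]
gripper_width: 0.572
gripper_force: 30.0
```

```bash
python3 st.py
```

```text
t 9.7667 board [24.06 -9.34 34.48] F [-0.47 -0.02 -2.1 ] M [ 0.014  0.066 -0.028] yaw -7.11
```

{"op": "drive_tool", "data": {"rows": [[40,0.5,-0.06,0,0,0,0],[40,0,0,0,0,0,0]]}}

```text
time_s: 9.93
tcp_pos: [0.5644, -0.2129, 0.0345]
ee_rot: [[-0.124, -0.992, 0.0], [-0.992, 0.124, -0.0], [-0.0, -0.0, -1.0]]
wrist_force: [0.2, -0.1, -1.2]
gripper_width: 0.573
gripper_force: 30.0
```

```bash
python3 st.py
```

```text
t 9.9333 board [24.56 -9.33 34.52] F [ 0.21 -0.07 -1.21] M [-0.012  0.045  0.008] yaw -7.1
```

{"op": "drive_tool", "data": {"rows": [[40,0.4,-0.05,0,0,0,0],[40,0,0,0,0,0,0]]}}

```text
time_s: 10.1
tcp_pos: [0.5646, -0.2129, 0.0345]
ee_rot: [[-0.124, -0.992, -0.0], [-0.992, 0.124, 0.0], [-0.0, 0.0, -1.0]]
wrist_force: [0.2, 0.3, -1.0]
gripper_width: 0.571
gripper_force: 30.0
```

```bash
python3 st.py
```

```text
t 10.1 board [24.73 -9.33 34.48] F [ 0.19  0.3  -1.03] M [-0.002  0.099 -0.001] yaw -7.11
```

{"op": "drive_tool", "data": {"rows": [[40,0.4,-0.05,0,0,0,0],[40,0,0,0,0,0,0]]}}

```text
time_s: 10.27
tcp_pos: [0.5647, -0.2129, 0.0345]
ee_rot: [[-0.124, -0.992, -0.001], [-0.992, 0.124, 0.0], [-0.0, 0.001, -1.0]]
wrist_force: [-1.2, 0.3, -1.0]
gripper_width: 0.569
gripper_force: 30.0
```

```bash
python3 st.py
```

```text
t 10.2667 board [24.79 -9.33 34.48] F [-1.21  0.14 -0.98] M [ 0.178  0.408 -0.025] yaw -7.12
```

{"op": "drive_tool", "data": {"rows": [[40,0.4,-0.05,0,0,0,0],[40,0,0,0,0,0,0]]}}

```text
time_s: 10.43
tcp_pos: [0.5647, -0.2129, 0.0345]
ee_rot: [[-0.124, -0.992, -0.002], [-0.992, 0.124, 0.0], [-0.0, 0.002, -1.0]]
wrist_force: [-2.7, 1.1, 0.6]
gripper_width: 0.571
gripper_force: 30.0
```

```bash
python3 st.py
```

```text
t 10.4333 board [24.85 -9.35 34.51] F [-2.82  0.72  0.55] M [ 0.25   0.827 -0.01 ] yaw -7.12
```

{"op": "drive_tool", "data": {"rows": [[40,0.4,-0.05,0,0,0,0],[40,0,0,0,0,0,0],[40,0,0,0,0,0,0]]}}

```text
time_s: 10.68
tcp_pos: [0.5648, -0.2129, 0.0345]
ee_rot: [[-0.124, -0.992, -0.002], [-0.992, 0.124, 0.0], [-0.0, 0.002, -1.0]]
wrist_force: [-5.0, 1.5, 2.2]
gripper_width: 0.569
gripper_force: 30.0
```

```bash
python3 st.py
```

```text
t 10.6833 board [24.9  -9.32 34.54] F [-5.15  0.9   2.16] M [ 0.498  1.472 -0.049] yaw -7.12
```

{"op": "drive_tool", "data": {"rows": [[40,0.3,-0.04,0,0,0,0],[40,0,0,0,0,0,0],[40,0,0,0,0,0,0]]}}

```text
time_s: 10.93
tcp_pos: [0.5648, -0.2129, 0.0345]
ee_rot: [[-0.124, -0.992, -0.003], [-0.992, 0.124, 0.001], [-0.0, 0.003, -1.0]]
wrist_force: [-5.8, 2.0, 3.6]
gripper_width: 0.574
gripper_force: 30.0
```

```bash
python3 st.py
```

```text
t 10.9333 board [24.93 -9.34 34.52] F [-5.98  1.31  3.6 ] M [ 0.578  1.646 -0.076] yaw -7.13
```

{"op": "drive_tool", "data": {"rows": [[40,0,0,0,0,0,-0.006],[40,0,0,0,0,0,0],[40,0,0,0,0,0,0]]}}

```text
time_s: 11.18
tcp_pos: [0.5649, -0.2129, 0.0345]
ee_rot: [[-0.129, -0.992, -0.003], [-0.992, 0.129, 0.0], [-0.0, 0.003, -1.0]]
wrist_force: [-5.5, 1.9, 2.8]
gripper_width: 0.572
gripper_force: 30.0
```

```bash
python3 st.py
```

```text
t 11.1833 board [25.01 -9.29 34.52] F [-5.65  1.27  2.81] M [0.627 1.586 0.176] yaw -7.41
```

{"op": "drive_tool", "data": {"rows": [[40,0.1,1,0,0,0,0],[40,0.1,1,0,0,0,0],[40,0,0,0,0,0,0]]}}

```text
time_s: 11.43
tcp_pos: [0.565, -0.212, 0.0345]
ee_rot: [[-0.129, -0.992, -0.003], [-0.992, 0.129, -0.001], [0.001, 0.003, -1.0]]
wrist_force: [-6.3, -2.5, 1.7]
gripper_width: 0.579
gripper_force: 30.0
```

```bash
python3 st.py
```

```text
t 11.4333 board [25.01 -8.4  34.52] F [-5.9  -3.25  1.72] M [-0.734  1.583  0.126] yaw -7.41
```

{"op": "drive_tool", "data": {"rows": [[40,0.15,1,0,0,0,0.003],[40,0.13,1,0,0,0,0],[40,0.13,1,0,0,0,0],[40,0.12,1,0,0,0,0],[40,0.12,1,0,0,0,0]]}}

```text
time_s: 11.85
tcp_pos: [0.5656, -0.2074, 0.0345]
ee_rot: [[-0.127, -0.992, -0.003], [-0.992, 0.127, -0.001], [0.001, 0.003, -1.0]]
wrist_force: [-5.2, -4.4, 2.4]
gripper_width: 0.572
gripper_force: 30.0
```

```bash
python3 st.py
```

```text
t 11.85 board [25.03 -3.76 34.5 ] F [-4.65 -5.01  2.4 ] M [-1.272  1.605 -0.09 ] yaw -7.3
```

{"op": "drive_tool", "data": {"rows": [[40,0.12,1,0,0,0,0],[40,0.12,1,0,0,0,0],[40,0.12,1,0,0,0,0],[40,0,0,0,0,0,0]]}}

```text
time_s: 12.18
tcp_pos: [0.566, -0.2042, 0.0345]
ee_rot: [[-0.127, -0.992, -0.003], [-0.992, 0.127, -0.001], [0.001, 0.003, -1.0]]
wrist_force: [-5.1, -3.4, 1.9]
gripper_width: 0.569
gripper_force: 30.0
```

```bash
python3 st.py
```

```text
t 12.1833 board [25.05 -0.58 34.52] F [-4.69 -3.97  1.92] M [-1.09   1.643 -0.056] yaw -7.3
```

{"op": "drive_tool", "data": {"rows": [[40,0.12,1,0,0,0,0],[40,0.12,1,0,0,0,0],[40,0.12,1,0,0,0,0],[40,0,0,0,0,0,0]]}}

```text
time_s: 12.52
tcp_pos: [0.5664, -0.2012, 0.0345]
ee_rot: [[-0.127, -0.992, -0.003], [-0.992, 0.127, -0.001], [0.001, 0.003, -1.0]]
wrist_force: [-5.6, -4.4, 1.9]
gripper_width: 0.571
gripper_force: 30.0
```

{"op": "drive_tool", "data": {"rows": [[40,0.06,0.5,0,0,0,0],[40,0.06,0.5,0,0,0,0],[40,0.06,0.5,0,0,0,0],[40,0,0,0,0,0,0]]}}

```text
time_s: 12.85
tcp_pos: [0.5665, -0.1998, 0.0345]
ee_rot: [[-0.127, -0.992, -0.003], [-0.992, 0.127, -0.001], [0.001, 0.003, -1.0]]
wrist_force: [-5.7, -3.6, 1.3]
gripper_width: 0.572
gripper_force: 30.0
```

```bash
python3 st.py
```

```text
t 12.85 board [25.05  3.87 34.49] F [-5.23 -4.31  1.34] M [-1.244  1.529 -0.107] yaw -7.3
```

{"op": "drive_tool", "data": {"rows": [[40,0.06,0.5,0,0,0,0],[40,0.06,0.5,0,0,0,0],[40,0,0,0,0,0,0]]}}

```text
time_s: 13.1
tcp_pos: [0.5667, -0.1988, 0.0345]
ee_rot: [[-0.127, -0.992, -0.003], [-0.992, 0.127, -0.001], [0.001, 0.003, -1.0]]
wrist_force: [-6.5, -4.1, 0.9]
gripper_width: 0.573
gripper_force: 30.0
```

```bash
python3 st.py
```

```text
t 13.1 board [25.1   4.89 34.52] F [-5.95 -4.82  0.85] M [-1.185  1.579 -0.03 ] yaw -7.3
```

{"op": "drive_tool", "data": {"rows": [[40,0.06,0.5,0,0,0,0],[40,0.06,0.5,0,0,0,0],[40,0,0,0,0,0,0]]}}

```text
time_s: 13.35
tcp_pos: [0.5668, -0.1978, 0.0345]
ee_rot: [[-0.127, -0.992, -0.003], [-0.992, 0.127, -0.001], [0.001, 0.003, -1.0]]
wrist_force: [-6.0, -3.3, 1.5]
gripper_width: 0.573
gripper_force: 30.0
```

{"op": "drive_tool", "data": {"rows": [[40,0.06,0.5,0,0,0,0],[40,0.06,0.5,0,0,0,0],[40,0,0,0,0,0,0]]}}

```text
time_s: 13.6
tcp_pos: [0.5669, -0.1968, 0.0345]
ee_rot: [[-0.127, -0.992, -0.003], [-0.992, 0.127, -0.001], [0.001, 0.003, -1.0]]
wrist_force: [-5.5, -4.1, 1.6]
gripper_width: 0.566
gripper_force: 30.0
```

```bash
python3 st.py
```

```text
t 13.6 board [25.08  6.88 34.53] F [-4.93 -4.78  1.65] M [-1.179  1.626 -0.085] yaw -7.3
```

{"op": "drive_tool", "data": {"rows": [[40,0.06,0.5,0,0,0,0],[40,0.06,0.5,0,0,0,0],[40,0,0,0,0,0,0]]}}

```text
time_s: 13.85
tcp_pos: [0.5671, -0.1958, 0.0345]
ee_rot: [[-0.127, -0.992, -0.003], [-0.992, 0.127, -0.001], [0.001, 0.002, -1.0]]
wrist_force: [-5.1, -4.4, 2.4]
gripper_width: 0.571
gripper_force: 30.0
```

{"op": "drive_tool", "data": {"rows": [[40,0.06,0.5,0,0,0,0],[40,0.06,0.5,0,0,0,0],[40,0,0,0,0,0,0]]}}

```text
time_s: 14.1
tcp_pos: [0.5672, -0.1948, 0.0345]
ee_rot: [[-0.127, -0.992, -0.003], [-0.992, 0.127, -0.001], [0.001, 0.003, -1.0]]
wrist_force: [-5.3, -4.1, 1.8]
gripper_width: 0.573
gripper_force: 30.0
```

```bash
python3 st.py
```

```text
t 14.1 board [25.06  8.91 34.49] F [-4.76 -4.67  1.79] M [-1.181  1.477 -0.1  ] yaw -7.31
```

{"op": "drive_tool", "data": {"rows": [[40,0.06,0.5,0,0,0,0],[40,0.06,0.5,0,0,0,0],[40,0,0,0,0,0,0]]}}

```text
time_s: 14.35
tcp_pos: [0.5673, -0.1938, 0.0345]
ee_rot: [[-0.127, -0.992, -0.003], [-0.992, 0.127, -0.001], [0.001, 0.003, -1.0]]
wrist_force: [-5.9, -4.0, 2.2]
gripper_width: 0.572
gripper_force: 30.0
```

{"op": "drive_tool", "data": {"rows": [[40,0.06,0.5,0,0,0,0],[40,0.06,0.5,0,0,0,0],[40,0,0,0,0,0,0]]}}

```text
time_s: 14.6
tcp_pos: [0.5674, -0.1928, 0.0345]
ee_rot: [[-0.127, -0.992, -0.003], [-0.992, 0.127, -0.001], [0.001, 0.003, -1.0]]
wrist_force: [-5.5, -3.9, 1.6]
gripper_width: 0.569
gripper_force: 30.0
```

```bash
python3 st.py
```

```text
t 14.6 board [25.1  10.95 34.53] F [-4.94 -4.5   1.55] M [-1.19   1.516 -0.068] yaw -7.31
```

{"op": "drive_tool", "data": {"rows": [[40,0.06,0.5,0,0,0,0],[40,0.06,0.5,0,0,0,0],[40,0,0,0,0,0,0]]}}

```text
time_s: 14.85
tcp_pos: [0.5676, -0.1918, 0.0345]
ee_rot: [[-0.127, -0.992, -0.003], [-0.992, 0.127, -0.001], [0.001, 0.003, -1.0]]
wrist_force: [-5.7, -4.0, 2.7]
gripper_width: 0.57
gripper_force: 30.0
```

{"op": "drive_tool", "data": {"rows": [[40,0.06,0.5,0,0,0,0],[40,0.06,0.5,0,0,0,0],[40,0,0,0,0,0,0]]}}

```text
time_s: 15.1
tcp_pos: [0.5677, -0.1908, 0.0345]
ee_rot: [[-0.127, -0.992, -0.003], [-0.992, 0.127, -0.001], [0.001, 0.003, -1.0]]
wrist_force: [-4.1, -4.6, 1.5]
gripper_width: 0.575
gripper_force: 30.0
```

```bash
python3 st.py
```

```text
t 15.1 board [25.1  12.95 34.49] F [-3.48 -5.08  1.48] M [-1.13   1.504 -0.054] yaw -7.31
```

{"op": "drive_tool", "data": {"rows": [[40,0.1,0.5,0,0,0,0.0015],[40,0.06,0.5,0,0,0,0],[40,0,0,0,0,0,0]]}}

```text
time_s: 15.35
tcp_pos: [0.5678, -0.1898, 0.0345]
ee_rot: [[-0.126, -0.992, -0.003], [-0.992, 0.126, -0.001], [0.001, 0.003, -1.0]]
wrist_force: [-4.8, -4.1, 2.4]
gripper_width: 0.571
gripper_force: 30.0
```

{"op": "drive_tool", "data": {"rows": [[40,0.06,0.5,0,0,0,0],[40,0.06,0.5,0,0,0,0],[40,0,0,0,0,0,0]]}}

```text
time_s: 15.6
tcp_pos: [0.5679, -0.1891, 0.0345]
ee_rot: [[-0.126, -0.992, -0.003], [-0.992, 0.126, -0.001], [0.002, 0.003, -1.0]]
wrist_force: [-4.9, -6.2, 2.0]
gripper_width: 0.575
gripper_force: 30.0
```

```bash
python3 st.py
```

```text
t 15.6 board [25.13 14.63 34.52] F [-4.13 -6.8   1.98] M [-1.536  1.573 -0.185] yaw -7.24
```

{"op": "drive_tool", "data": {"rows": [[40,0.06,0.5,0,0,0,0],[40,0,0,0,0,0,0]]}}

```text
time_s: 15.77
tcp_pos: [0.5679, -0.1891, 0.0345]
ee_rot: [[-0.126, -0.992, -0.003], [-0.992, 0.126, -0.002], [0.002, 0.003, -1.0]]
wrist_force: [-4.9, -6.4, 2.0]
gripper_width: 0.57
gripper_force: 30.0
```

```bash
python3 st.py
```

```text
t 15.7667 board [25.12 14.68 34.5 ] F [-4.12 -6.91  1.98] M [-2.109  1.587 -0.176] yaw -7.25
```

{"op": "drive_tool", "data": {"rows": [[40,0.06,0.4,0,0,0,0],[40,0,0,0,0,0,0],[40,0,0,0,0,0,0]]}}

```text
time_s: 16.02
tcp_pos: [0.5679, -0.1891, 0.0345]
ee_rot: [[-0.126, -0.992, -0.003], [-0.992, 0.126, -0.002], [0.002, 0.003, -1.0]]
wrist_force: [-5.5, -8.4, 0.4]
gripper_width: 0.569
gripper_force: 30.0
```

```bash
python3 st.py
```

```text
t 16.0167 board [25.11 14.69 34.5 ] F [-4.47 -9.01  0.42] M [-2.543  1.498 -0.15 ] yaw -7.25
```

{"op": "drive_tool", "data": {"rows": [[75,0,0,0,0,0,0],[75,0,0,0,0,0,0],[75,0,0,0,0,0,0],[75,0,0,0,0,0,0],[75,0,0,0,0,0,0]]}}

```text
time_s: 16.43
tcp_pos: [0.5704, -0.1864, 0.0349]
ee_rot: [[-0.124, -0.992, 0.002], [-0.992, 0.124, -0.0], [-0.0, -0.002, -1.0]]
wrist_force: [0.1, -0.1, 0.4]
gripper_width: 0.74
gripper_force: 0.0
```

{"op": "drive_tool", "data": {"rows": [[75,0,0,5,0,0,0],[75,0,0,15,0,0,0],[75,0,0,30,0,0,0],[75,0,0,30,0,0,0],[75,0,0,20,0,0,0]]}}

```text
time_s: 16.85
tcp_pos: [0.5708, -0.1867, 0.1379]
ee_rot: [[-0.124, -0.992, 0.004], [-0.992, 0.124, -0.001], [0.001, -0.004, -1.0]]
wrist_force: [1.0, 0.0, -1.2]
gripper_width: 0.75
gripper_force: 0.0
```

{"op": "drive_tool", "data": {"rows": [[100,-20,-15,20,0,0,0],[100,-30,-25,10,0,0,0],[100,-30,-25,0,0,0,0],[100,0,0,0,0,0,0],[100,0,0,0,0,0,0]]}}

```text
time_s: 17.27
tcp_pos: [0.4883, -0.2526, 0.1656]
ee_rot: [[-0.127, -0.992, 0.002], [-0.992, 0.127, -0.0], [0.0, -0.002, -1.0]]
wrist_force: [-0.1, -0.5, 0.7]
gripper_width: 0.982
gripper_force: 0.0
```

Run:
```python
from h import *
from station import *
s=sense();print(s["time_s"],np.round(s["tcp_pos"],3))
w=capture("wrist");c=capture("scene");t=capture("top");pickle.dump((s,w),open("w3.pkl","wb"))
f=lambda im,a,b,x,y:cv2.resize(im["frame"][a:b,x:y,::-1],(400,300),interpolation=2)
o=np.vstack([cv2.resize(w["frame"][:,:,::-1],(800,600))[:300],np.hstack([f(c,150,246,175,303),f(t,170,290,385,545)])])
cv2.imwrite("pics/fin.png",o)
```

```text
17.2667 [ 0.488 -0.253  0.166]
```

View pics/fin.png

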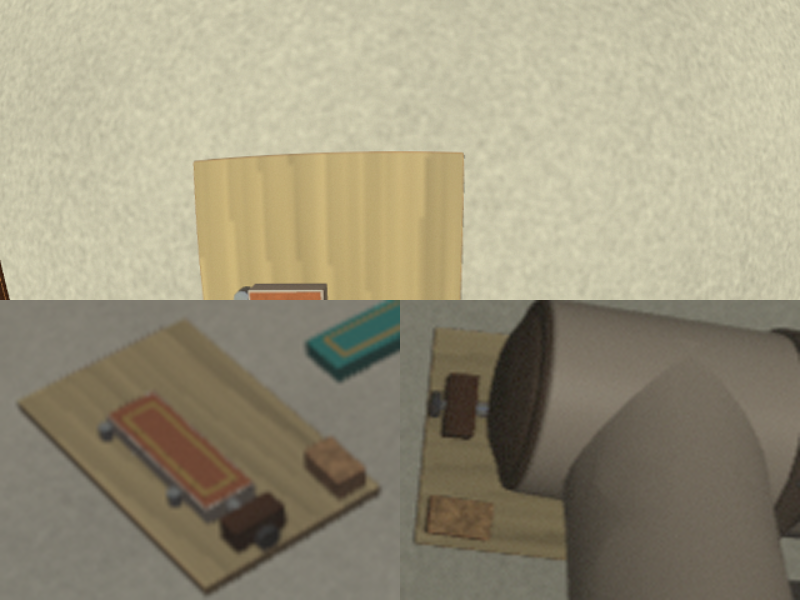

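In the scene crop, the panel lies flat against both dowels (105,430) and (175,497), with its end at the stop (250,510). I'll move to see the stop end up close.

{"op": "drive_tool", "data": {"rows": [[100,15,38,0,0,0,0],[100,15,38,0,0,0,0],[100,15,38,0,0,0,0],[100,15,38,0,0,0,0],[100,15,38,0,0,0,0]]}}

```text
time_s: 17.83
tcp_pos: [0.5655, -0.0588, 0.1644]
ee_rot: [[-0.124, -0.992, 0.0], [-0.992, 0.124, -0.0], [0.0, -0.0, -1.0]]
wrist_force: [0.3, 0.3, 0.3]
gripper_width: 0.998
gripper_force: 0.0
```

{"op": "drive_tool", "data": {"rows": [[100,5,35,0,0,0,0],[100,0,25,0,0,0,0],[100,0,0,0,0,0,0],[100,0,0,0,0,0,0]]}}

```text
time_s: 18.17
tcp_pos: [0.5698, 0.0006, 0.1641]
ee_rot: [[-0.121, -0.993, -0.001], [-0.993, 0.121, -0.0], [0.0, 0.001, -1.0]]
wrist_force: [0.8, 0.4, 0.0]
gripper_width: 1.001
gripper_force: 0.0
```

Run:
```python
from h import *
from station import *
s=sense();print(s["time_s"],np.round(s["tcp_pos"],3))
w=capture("wrist");pickle.dump((s,w),open("w4.pkl","wb"))
p=w["frame"][60:330,140:500,::-1]
cv2.imwrite("pics/fin2.png",cv2.resize(p,(800,600),interpolation=2))
```

```text
18.1667 [0.57  0.001 0.164]
```

View pics/fin2.png

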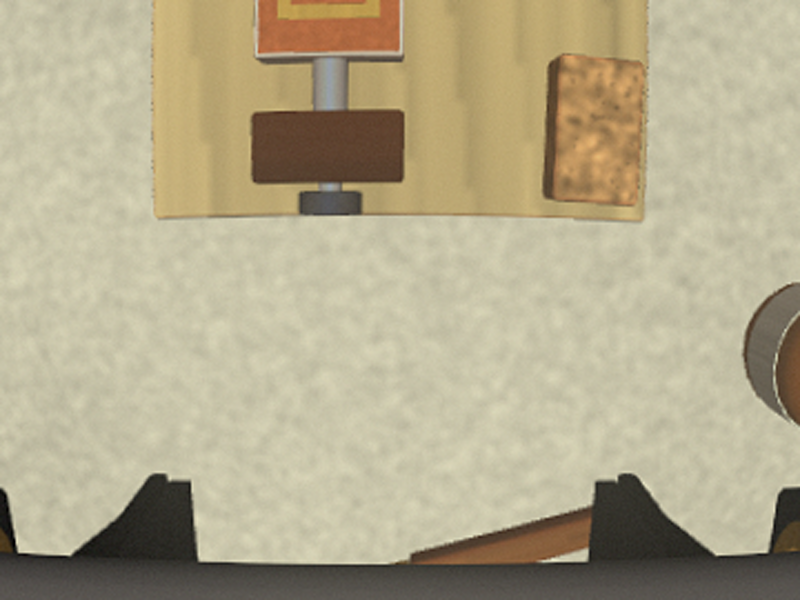

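The panel's end (330,58) sits on the screw with no brass showing, and the cork block is undisturbed. I'm handing in.

```bash
python3 -c "
from station import *
print(finish_job())"
```

```text
the job is handed in; nothing more can be done
None
```

The panel lies flat on the board, pressed home first on both dowels and then on the end stop with the nose flush, and the job was handed in at about 18 s; by wrist-force estimate, the dowels took about 2–5 N each and the stop at least 4 N.

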